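# Dress the guide rail and hold its stop pin open

### The arm

A 6-joint arm with a two-finger parallel gripper is mounted at the origin on a cart in front of the work surface, level with it; the furniture and walls round the work are solid. World frame = base frame: x ahead of the robot, y to its left, z up, the work surface at z = 0. Lengths are in m, angles in rad, forces in N, time in s.
With the tool pointing down it reaches from about 0.425 to 0.95 m from the base axis. Payload 3.5 kg.
Tool frame: the origin (TCP) lies on the centre line of the jaws, within the pads' length; the fingertips stand 22 mm ahead of it and the grasp point (between the pads) lies 3 mm ahead of it (finger_overhang is the distance from the TCP to the fingertips, in m); y points along the fingers, z is the direction in which the jaws open and shut, and the axes are right-handed (so a half turn about y gives the same grasp; the last joint's range is limited). The gripper opens to 85 mm and grips with 20 to 120 N. Pads are 22 mm wide; open, the fingers measure 114 mm over their backs; the gripper's body (76 mm by 85 mm) begins 54 mm behind the grasp point. The pads swing forward as they close: fully open they stand 13 mm farther back than shut.
Start: joints at [1.169, 0.286, 1.577, -0, 1.279, -0.15], TCP at [0.168, 0.654, 0.253] pointing down, gripper open.
Joint ranges: [-2.77, 2.77], [-0.9, 2.22], [0.21, 2.48], [-1.53, 4.67], [0.24, 2.81], [-2.84, 2.84]. Speed limits (rad/s): [2.79, 2.79, 3.14, 3.14, 3.14, 3.14].

### API

Orientations are given as a rotation vector (axis times angle).
In Python, from workcell import * gives the robot as it stands.
- The arm moves only by the shell command python3 -m handwheel 'ROWS' [FORCE]. ROWS is JSON, one flat list of numbers, 7 for each row, row after row: the shift along the tool's x, y, z in mm, then the turn, a rotation vector about the tool's x, y, z in degrees, then the gripper command: -1 is shut, 1 is fully open, values between are in proportion. A call has 1 to 12 rows; each row shifts and turns the commanded pose from where the row before left it, along the tool's axes as they then stand; what a row does not reach is not made up. A row lasts 1/12 s, in which the tool goes at most 41.7 mm and 7.16 degrees, less where a joint would pass 70% of its speed; a pose out of reach is approached as far as the arm can. A call with a gripper value outside its range is refused whole. The fingers move at their own pace and stop on an object; FORCE is the grip in N (left out, the last holds). Time passes only in rows, so rows that do not move let the fingers close. It gives the time, the measured TCP pose, the force and the opening at its end, in the units of the state.
- observe(): the state, without advancing time (a new reading comes with each control period).
- capture(name): name is "side" or "top" or "wrist"; returns the picture (400x640x3 uint8, blue, green, red); there is no depth.
- get_calibration(name): a dict with "K" (3x3 intrinsics, pixels), "camera_from_world" (4x4, takes a point from world to camera coordinates). Camera axes: x right, y down, z forward; pixel columns grow to the right and rows downward; lengths in m; the calibration is good to about 2 mm. The wrist camera is an equidistant fisheye: a pixel r from the principal point sees the ray r / f radians off the axis. A picture is of the moment at which its call begins: read the wrist's pose just before it. get_calibration takes no time and is no camera call; for the wrist camera it gives the pose at the moment of the call.
- job_done(): hands the job in, once; it reports no verdict.
Trained networks look in the newest picture that a camera, given by its name, has taken for a name from the list of things; names that differ only in an ending like _2 or _b are one class to them, and where a whole thing is asked for, a point or a joint stands for the part that bears it (a point fixed in the world has none). Each returns a list of dicts, best first, with "p" (0 to 1); they miss things now and then, are a little off and sometimes report something else, mostly with a low value. They report only what shows in the picture. A call takes as long as a camera call. They do not tell look-alikes from the thing itself.
- look_for(thing, camera): "centre" ([row, column] in pixels, amid what is visible of it).
- tip_of(thing, camera): "centre" ([row, column] in pixels: a listed point, or the origin of a listed thing).
The state is a dict: "time_s": time; "joint_pos": joint angles; "joint_vel": joint speeds; "effort": joint torques, N m; "tcp_pos": TCP position; "tcp_rot": TCP orientation; "wrist_force": force on the tool from outside, world axes, zero at the start; "ft_torque": the same for the moment, N m; "finger_gap": opening from 0.0 (shut) to 1.0 (fully open).
Only numpy, scipy, OpenCV 4.12 (cv2) and the standard library are available. Lean on these libraries where they do the work, as an engineer would, in place of code of your own. Each camera call takes 0.05 s, during which the arm holds its last target. There are 200 camera calls.

### The job

Make this guide rail ready for its carriage: take the oilstone from the blue tray and draw it flat along the rail, with light steady pressure, from close beside the bridge to the rail's open end so that the grit is pushed away from the pin, then lay the stone (do not drop it) back in the tray. Then grip the stop pin and draw it straight up out of the rail without forcing it sideways, until its lower end is about 10 mm up inside the bridge and the way underneath is clear for the carriage, with the pin still well guided in its bore. Finish holding the pin still at that height, without letting go, and leave the carriage and the other things where they are.

Things in the scene. Friction and masses are not known exactly. Their poses are not given: they have to be found in the camera images.
- slide_rail: Fixed steel guide rail, 380 mm long (its x), 40 mm wide (y), on a 400 x 104 x 10 mm grey painted plate; screw heads on the plate reach z = 23 mm at most. Origin: centre of the plate's underside, on the table; z up. The flat running face is the rail's top, 34 mm above the table, x from -190 to +190 mm, centred on y = 0. A bridge stands across it at x = -85 mm; the open end is x = +190 mm.
- bush_low (a point): Lower mouth of the bridge's upright 17 mm bore, on its axis: rail x = -85 mm, y = 0, 62 mm above the table, 28 mm above the running face. Axes as the rail. The bridge is 36 mm along x and 94 mm along y on two posts; its middle block (36 x 36 mm) with the bore reaches up to 107 mm above the table, the beams beside it to 84 mm.
- rail_start (a point): Point on the running face's centre line at rail x = 0: the middle of the stone's underside is to start here or nearer the bridge (its holder meets the bridge at x = -25 mm).
- rail_end (a point): Point on the running face's centre line at rail x = +150 mm: with the middle of its underside here, the stone reaches the open end of the rail.
- stop_pin: Loose steel stop pin, 0.17 to 0.35 kg, upright in the bore. Origin: centre of its lower end; z up. Shank 16 mm thick, 82 mm long; a 30 mm shoulder (6 mm high) rests on the bridge; above it the knurled round grip, 26 mm thick, 88 to 124 mm over the origin. Its lower end starts 9 mm deep in a hole in the rail, 37 mm below point bush_low. Slides freely, can turn, drops if let go.
- oilstone: Loose hand oilstone, about 0.25 kg: grey stone 80 x 28 x 12 mm (x, y, z) under an 84 x 30 x 7 mm metal holder, with an upright wooden grip 44 mm (x) by 20 mm (y), 18 to 64 mm above the underside. Origin: centre of its underside, z up. It starts flat in the blue tray, its length along the tray's. On the rail its length lies along the rail, either way round.
- parts_tray: Loose blue open tray, 66 x 110 x 20 mm (x, y, z), walls and floor 2 mm, 0.25 kg. Origin: centre of its underside, z up. The stone lies in it with its length along the tray's y.
- carriage: Dark steel carriage, 63 x 60 mm, straddling the rail behind the bridge, its top 14 mm above the running face; 0.35 kg, loose. Origin: centre of its sliding face. To be left alone.
- disc_1: Bystander: machined light metal disc, 66 mm in diameter, 10 mm thick, lying flat. Origin: centre of its underside.
- disc_5: Bystander: machined light metal disc with an open centre, 66 mm in diameter, 10 mm thick. Origin: centre of its underside.
- hex_key: Bystander: black L-shaped hex key, 31 x 92 x 5 mm (x, y, z). Origin: centre of its underside.
- carton: Bystander: small open brown carton, 42 x 48 x 57 mm. Origin: centre of its underside.
Things that resemble listed ones, but are neither listed nor needed, are in the scene too. What is shaped like the oilstone but orange or red is not meant.

How it is judged:
By the outcome, as a careful person would: the job done as asked, in the order asked, and still so for the second after the job is handed in, while the arm keeps its last pose, push and grip.
It also fails if it takes over 64 s, if anything falls off the work surface, if the arm or the gripper's body presses on something with over 40 N, if the wrist force passes 120 N, or if a joint passes its speed limit or range.

## Working session

There is one attempt and no reset: what is moved stays moved. The work goes in short steps, Python scripts to look and compute and a shell command to move; the robot and the scene stay as the last step left them, time stands still between calls to the robot, and variables do not carry over. Pictures are saved under pics/ and viewed, about 8 in all and at most 12, crops included, and the job is handed in when it is done.

```bash
ls; mkdir -p pics
python3 - <<'E'
from workcell import *
import cv2,numpy as np
print(observe())
for c in("top","side"):
    im=capture(c);cv2.imwrite(f"pics/{c}0.png",im)
    for t in("oilstone","parts_tray","slide_rail","bush_low","rail_start","rail_end","stop_pin","carriage"):
        try: print(c,t,[(np.round(d["centre"],1).tolist(),round(d["p"],2)) for d in tip_of(t,c)[:3]])
        except Exception as e: print(t,e)
    k=get_calibration(c);print(np.round(k["K"],1).tolist(),np.round(k["camera_from_world"],4).tolist())
E
```

```text
pics
{'time_s': 0.0, 'joint_pos': array([ 1.16900900e+00,  2.87168169e-01,  1.57815691e+00,  1.86112944e-05,
        1.27861646e+00, -1.50017131e-01]), 'joint_vel': array([-0.00015013,  0.00084579, -0.00138191, -0.00073593, -0.00074214,
        0.00134767]), 'effort': array([-3.93592700e-04, -4.05985665e+01, -2.92622173e+01, -1.30803719e-04,
        5.92533019e-03,  3.94201868e-05]), 'tcp_pos': array([0.16789615, 0.65316565, 0.25195634]), 'tcp_rot': array([-1.56400205,  0.19822805, -0.19719346]), 'wrist_force': array([-0.22385404, -0.38144273,  0.18013607]), 'ft_torque': array([ 0.02673904, -0.00334544, -0.00909929]), 'finger_gap': 1.0000365347999725}
top oilstone [([296.4, 202.3], 0.89), ([210.0, 354.3], 0.78), ([167.9, 424.2], 0.77)]
top parts_tray [([205.7, 353.8], 0.95), ([178.8, 305.5], 0.63), ([226.9, 314.2], 0.31)]
top slide_rail [([164.7, 329.3], 0.59), ([206.9, 354.1], 0.47)]
top bush_low [([175.6, 301.6], 0.73)]
top rail_start [([161.0, 325.4], 0.6), ([123.4, 337.1], 0.35)]
top rail_end []
top stop_pin [([177.2, 302.3], 0.67), ([173.0, 303.3], 0.29)]
top carriage [([188.4, 280.5], 0.64)]
[[367.2, 0.0, 321.4], [0.0, 367.2, 199.1], [0.0, 0.0, 1.0]] [[-0.0059, -0.9998, 0.0208, 0.0771], [-0.9894, 0.0028, -0.145, 0.4808], [0.1449, -0.0215, -0.9892, 0.9787], [0.0, 0.0, 0.0, 1.0]]
side oilstone [([203.6, 193.5], 0.94), ([238.0, 317.6], 0.74), ([268.0, 402.5], 0.62)]
side parts_tray [([236.0, 322.2], 0.69), ([220.1, 397.1], 0.64), ([212.2, 346.6], 0.42)]
side slide_rail [([220.3, 344.7], 0.57)]
side bush_low [([197.8, 324.4], 0.7)]
side rail_start [([213.6, 346.3], 0.95)]
side rail_end [([221.4, 393.1], 0.89), ([207.7, 357.8], 0.21)]
side stop_pin [([207.7, 320.7], 0.63)]
side carriage [([203.7, 303.9], 0.63)]
[[387.2, 0.0, 317.3], [0.0, 387.2, 202.0], [0.0, 0.0, 1.0]] [[0.8806, -0.4736, -0.0129, -0.4035], [-0.1883, -0.3248, -0.9268, 0.1815], [0.4347, 0.8186, -0.3753, 0.8231], [0.0, 0.0, 0.0, 1.0]]
```

View pics/top0.png

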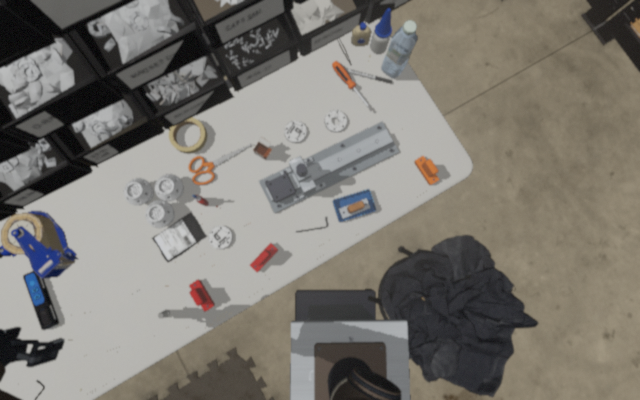

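View pics/side0.png

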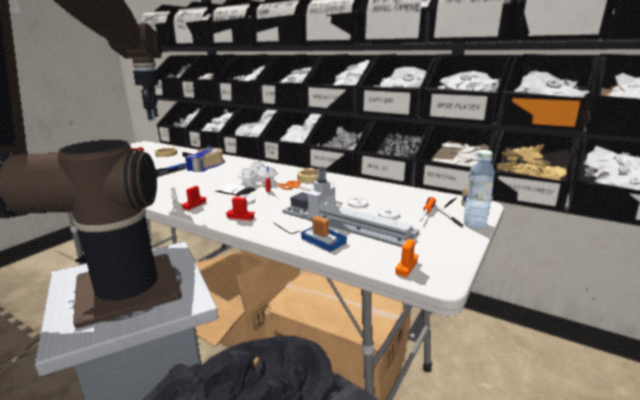

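The blue tray with its wooden-gripped stone is at top (206,354) and side (237,320). The look-alikes, red at top (257,264) and (295,201) and orange at (170,427), are not in a blue tray. The rail runs from about (190,270) to (140,395), with the bridge and pin at (175,302). I'll confirm in an enlarged crop and triangulate.

```bash
cat > h.py <<'E'
from workcell import *
import cv2,numpy as np
from scipy.spatial.transform import Rotation as R
def onz(c,px,z):
    k=get_calibration(c);T=k["camera_from_world"];K=k["K"]
    d=T[:3,:3].T@np.linalg.inv(K)@np.array([px[1],px[0],1]);o=-T[:3,:3].T@T[:3,3]
    return o+d*(z-o[2])/d[2]
def proj(c,p):
    k=get_calibration(c);q=k["camera_from_world"]@np.r_[p,1];u=k["K"]@q[:3];return (u/u[2])[1::-1]
def tri(a,b):
    P=[np.array(get_calibration(c)["K"])@np.array(get_calibration(c)["camera_from_world"])[:3] for c in("top","side")]
    X=cv2.triangulatePoints(P[0],P[1],np.array(a[::-1],float),np.array(b[::-1],float));return (X[:3]/X[3]).ravel()
E
python3 - <<'E'
from h import *
print("stone z0",onz("top",(210,354.3),.002),onz("side",(238,317.6),.002))
print("tray",onz("top",(205.7,353.8),0),onz("side",(236,322.2),0))
print("bush",tri((175.6,301.6),(197.8,324.4)),onz("top",(175.6,301.6),.062),onz("side",(197.8,324.4),.062))
print("start",onz("top",(161,325.4),.034),onz("side",(213.6,346.3),.034))
print("end",onz("side",(221.4,393.1),.034))
a=cv2.imread("pics/top0.png")[110:230,245:445];b=cv2.imread("pics/side0.png")[160:280,260:460]
cv2.imwrite("pics/c1.png",np.vstack([cv2.resize(x,None,fx=2.5 if 0 else 2.5,fy=2.5,interpolation=cv2.INTER_CUBIC) for x in(a,b)]))
E
```

```text
stone z0 [ 0.45421591 -0.0190474   0.002     ] [ 0.45734034 -0.00338695  0.002     ]
tray [ 0.46678558 -0.0180766   0.        ] [4.75303959e-01 4.12724955e-03 5.55111512e-17]
bush [0.54718513 0.1273016  0.05274255] [0.54136787 0.12870658 0.062     ] [0.53983877 0.10659389 0.062     ]
start [0.58895795 0.06307295 0.034     ] [0.56840242 0.03246785 0.034     ]
end [ 0.64876647 -0.07338875  0.034     ]
```

View pics/c1.png

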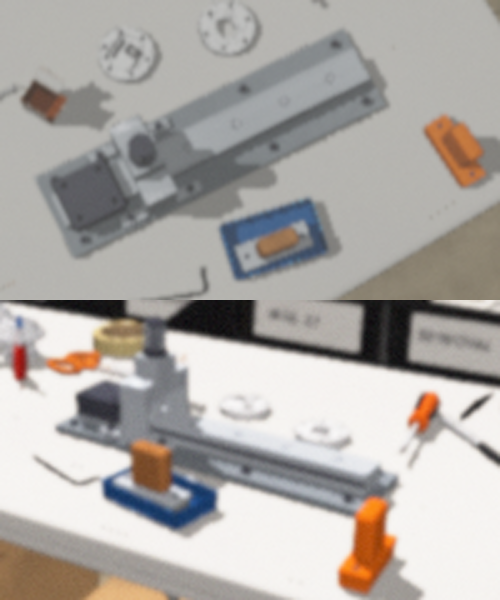

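The crop confirms it: the grey stone with the wooden grip is in the blue tray, and the rail's open end is at the upper right of the top crop. Next I'll fit the rail and tray poses from their corners.

Run:
```python
from h import *
t=lambda p,z:onz("top",(110+p[1]/2.5,245+p[0]/2.5),z)
s=lambda p,z:onz("side",(160+p[1]/2.5,260+p[0]/2.5),z)
c=np.array([t(p,.01) for p in((38,178),(80,257),(387,100),(345,30))]);print(c.round(4))
m=c.mean(0);d=c[2]+c[3]-c[0]-c[1];yaw=np.degrees(np.arctan2(d[1],d[0]));u=d/np.linalg.norm(d)
print("rail",m,yaw,np.linalg.norm(d)/2,"bush",m-.085*u,"start",m,"end",m+.15*u)
print("side corners",s((58,130),.01),s((358,216),.01),s((397,181),.01))
c=np.array([t(p,.02) for p in((221,222),(312,200),(328,255),(238,279))]);print("tray",c.round(4).tolist(),c.mean(0))
d=c[1]+c[2]-c[0]-c[3];print(np.degrees(np.arctan2(d[1],d[0])),np.linalg.norm(d)/2)
print("grip top", t((278,242),.066), s((152,145),.066))
g=s((152,145),.066)
o=observe();Rm=R.from_rotvec(o["tcp_rot"]).as_matrix();print(Rm.round(3))
k=get_calibration("wrist");print(np.round(k["camera_from_world"],3).tolist(),k["K"])
```

```text
[[ 0.5364  0.2477  0.01  ]
 [ 0.4462  0.1991  0.01  ]
 [ 0.6276 -0.1535  0.01  ]
 [ 0.712  -0.1072  0.01  ]]
rail [0.58054409 0.04652736 0.01      ] -63.215313269148844 0.3962117200582378 bush [0.54223978 0.1224074  0.01      ] start [0.58054409 0.04652736 0.01      ] end [ 0.64813994 -0.08737858  0.01      ]
side corners [0.44061224 0.18275964 0.01      ] [ 0.61201793 -0.1610387   0.01      ] [ 0.69771822 -0.12140231  0.01      ]
tray [[0.4839, 0.041, 0.02], [0.5086, -0.0618, 0.02], [0.4463, -0.0782, 0.02], [0.4199, 0.0228, 0.02]] [ 0.46467428 -0.01905754  0.02      ]
-75.90574681918378 0.1050857348310373
grip top [ 0.45537499 -0.01712725  0.066     ] [ 0.45851561 -0.02001148  0.066     ]
[[ 0.968  0.     0.249]
 [-0.249 -0.     0.968]
 [ 0.    -1.    -0.   ]]
[[0.249, 0.968, -0.0, -0.675], [0.926, -0.238, 0.292, -0.037], [0.283, -0.073, -0.956, 0.38], [0.0, 0.0, 0.0, 1.0]] [[309.70691629   0.         318.56012941]
 [  0.         309.70691629 197.87056773]
 [  0.           0.           1.        ]]
```

```bash
python3 -m handwheel '[32,0,-23,0,0,0,1,32,0,-23,0,0,0,1,32,0,-23,0,0,0,1,32,0,-23,0,0,0,1,32,0,-23,0,0,0,1,32,0,-23,0,0,0,1,32,0,-23,0,0,0,1,32,0,-23,0,0,0,1,32,0,-23,0,0,0,1,32,0,-23,0,0,0,1]' 20
python3 -m handwheel '[12.5,0,-34.5,0,0,0,1,12.5,0,-34.5,0,0,0,1,12.5,0,-34.5,0,0,0,1,12.5,0,-34.5,0,0,0,1,12.5,0,-34.5,0,0,0,1,12.5,0,-34.5,0,0,0,1,12.5,0,-34.5,0,0,0,1,12.5,0,-34.5,0,0,0,1,12.5,0,-34.5,0,0,0,1,12.5,0,-34.5,0,0,0,1]'
python3 -m handwheel '[0,0,0,0,6.8,0,1,0,0,0,0,6.8,0,1,0,0,0,0,6.8,0,1,0,0,0,0,6.8,0,1,0,0,0,0,6.8,0,1,0,0,0,0,6.8,0,1,0,0,0,0,6.8,0,1,0,0,0,0,6.8,0,1,0,0,0,0,6.8,0,1,0,0,0,0,0,0,1]'
cat >> h.py <<'E'
def pose():
    o=observe();Rm=R.from_rotvec(o["tcp_rot"]).as_matrix();return o,Rm
def wz(px,z):
    k=get_calibration("wrist");T=k["camera_from_world"];K=k["K"]
    v=np.array([(px[1]-K[0,2])/K[0,0],(px[0]-K[1,2])/K[1,1]]);th=np.linalg.norm(v)
    d=T[:3,:3].T@np.r_[v/th*np.sin(th),np.cos(th)];o=-T[:3,:3].T@T[:3,3]
    return o+d*(z-o[2])/d[2]
def wproj(p):
    k=get_calibration("wrist");q=(k["camera_from_world"]@np.r_[p,1])[:3];K=k["K"]
    th=np.arctan2(np.hypot(q[0],q[1]),q[2]);v=q[:2]/np.hypot(q[0],q[1])*th*K[0,0];return v[1]+K[1,2],v[0]+K[0,2]
E
python3 - <<'E'
from h import *
o,Rm=pose();print(o["time_s"],o["tcp_pos"],Rm.round(3).tolist())
im=capture("wrist");cv2.imwrite("pics/w1.png",im)
for t,z in(("oilstone",.002),("parts_tray",0),("bush_low",.062),("rail_start",.034),("rail_end",.034),("stop_pin",.025)):
    print(t,[(np.round(d["centre"],1).tolist(),round(d["p"],2),wz(d["centre"],z).round(4)) for d in tip_of(t,"wrist")[:2]])
E
```

```text
time_s: 1.73
tcp_pos: [0.4217, 0.3496, 0.2537]
tcp_rot: [-1.561, 0.197, -0.198]
wrist_force: [0.1, 0.2, -0.7]
finger_gap: 0.998
time_s: 2.57
tcp_pos: [0.4557, -0.0158, 0.2538]
tcp_rot: [-1.562, 0.197, -0.199]
wrist_force: [0.7, -0.3, 0.2]
finger_gap: 1.002
time_s: 3.4
tcp_pos: [0.4558, -0.014, 0.2535]
tcp_rot: [-1.317, 1.024, -1.024]
wrist_force: [-0.0, -0.6, 0.8]
finger_gap: 0.998
3.4 [ 0.45584982 -0.0140406   0.25351044] [[0.246, 0.0, 0.969], [-0.969, -0.0, 0.246], [0.0, -1.0, 0.0]]
oilstone [([171.7, 318.5], 0.7, array([ 0.456 , -0.0193,  0.002 ])), ([321.0, 355.5], 0.56, array([ 0.5689, -0.2285,  0.002 ]))]
parts_tray [([170.7, 326.3], 0.79, array([ 0.4651, -0.016 ,  0.    ]))]
bush_low [([68.9, 433.9], 0.68, array([0.5402, 0.1306, 0.062 ]))]
rail_start [([145.3, 435.6], 0.91, array([0.577, 0.053, 0.034]))]
rail_end []
stop_pin []
```

View pics/w1.png

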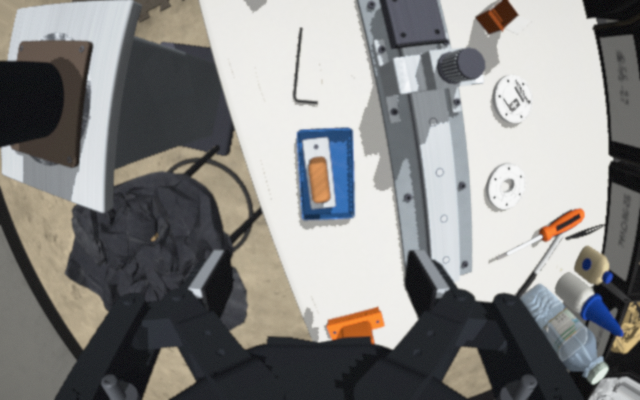

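The wrist picture shows the tray at (173,326) with the stone's grip at (180,318), set left of the tray's centre and slightly turned. One enlarged crop for its yaw.

Run:
```python
import cv2
im=cv2.imread("pics/w1.png")
cv2.imwrite("pics/w1c.png",cv2.resize(im[115:235,280:370],None,fx=5,fy=5,interpolation=cv2.INTER_CUBIC))
```

```text
(no output)
```

View pics/w1c.png

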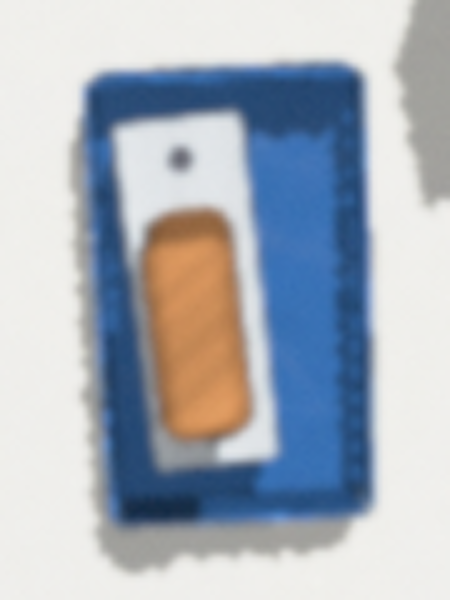

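Run:
```python
from h import *
w=lambda p,z:wz((115+p[1]/5,280+p[0]/5),z)
def fit(P,z):
    c=np.array([w(p,z) for p in P]);d=c[2]+c[3]-c[0]-c[1];e=c[1]+c[2]-c[0]-c[3]
    print(c.mean(0).round(4),"yaw",np.degrees(np.arctan2(d[1],d[0])),np.linalg.norm(d)/2,np.linalg.norm(e)/2)
fit(((113,123),(243,110),(280,458),(157,470)),.021)
fit(((88,78),(362,68),(372,512),(108,520)),.02)
o,Rm=pose();print(o["tcp_pos"],"tool x yaw",np.degrees(np.arctan2(Rm[1,0],Rm[0,0])))
```

```text
[ 0.457  -0.0174  0.021 ] yaw -69.02598113179066 0.08406079255278132 0.029786143305067726
[ 0.4653 -0.0172  0.02  ] yaw -73.3082962465094 0.10753169614494598 0.06363179181928458
[ 0.45584662 -0.01401382  0.25334286] tool x yaw -75.56571711136066
```

```bash
python3 -m handwheel '[3.5,0,0.3,0,-6.5,0,1,0,36,0,0,0,0,1,0,36,0,0,0,0,1,0,36,0,0,0,0,1,0,36,0,0,0,0,1,0,36,0,0,0,0,1,0,12,0,0,0,0,1,0,11,0,0,0,0,1,0,0,0,0,0,0,-1,0,0,0,0,0,0,-1,0,0,0,0,0,0,-1,0,0,0,0,0,0,-1]' 50
python3 -m handwheel '[0,0,0,0,0,0,-1,0,0,0,0,0,0,-1,0,0,0,0,0,0,-1,0,0,0,0,0,0,-1,0,0,0,0,0,0,-1,0,0,0,0,0,0,-1]' 50
```

```text
time_s: 4.75
tcp_pos: [0.4585, -0.0177, 0.0521]
tcp_rot: [-1.359, 0.934, -0.939]
wrist_force: [-0.2, -0.6, 0.3]
finger_gap: 0.457
time_s: 5.25
tcp_pos: [0.4581, -0.0176, 0.0517]
tcp_rot: [-1.359, 0.935, -0.938]
wrist_force: [-1.4, -0.2, 6.4]
finger_gap: 0.229
```

```bash
python3 -m handwheel '[0,-5,0,0,0,0,-1,0,-10,0,0,0,0,-1,0,-20,0,0,0,0,-1,0,-25,0,0,0,0,-1,0,-30,0,0,0,0,-1,0,-30,0,0,0,0,-1,1,0,20,0,0,0,-1,1,0,30,0,0,0,-1,1,0,30,0,0,0,-1,1,0,30,0,0,0,-1,0,0,30,0,-5.8,0,-1,0,0,0,0,0,0,-1]' 50
python3 - <<'E'
from h import *
o,Rm=pose();print(o["time_s"],o["tcp_pos"],Rm.round(3).tolist(),o["finger_gap"],o["wrist_force"])
im=capture("wrist");cv2.imwrite("pics/w2.png",im)
for t,z in(("bush_low",.062),("rail_start",.034),("rail_end",.034),("stop_pin",.025),("slide_rail",0),("oilstone",o["tcp_pos"][2]-.05)):
    print(t,[(np.round(d["centre"],1).tolist(),round(d["p"],2),wz(d["centre"],z).round(4)) for d in tip_of(t,"wrist")[:2]])
E
```

```text
time_s: 6.25
tcp_pos: [0.5927, 0.0301, 0.1703]
tcp_rot: [-1.393, 0.855, -0.858]
wrist_force: [-0.7, -0.6, -2.9]
finger_gap: 0.226
6.25 [0.59267446 0.03009938 0.17032495] [[0.453, 0.003, 0.892], [-0.892, 0.001, 0.453], [0.001, -1.0, 0.003]] 0.22566073566297426 [-0.66871789 -0.61926612 -2.94351249]
bush_low []
rail_start [([166.1, 313.0], 0.64, array([0.5715, 0.0488, 0.034 ]))]
rail_end [([39.1, 186.1], 0.42, array([0.4215, 0.1025, 0.034 ]))]
stop_pin [([65.8, 316.4], 0.97, array([0.5358, 0.1258, 0.025 ]))]
slide_rail [([160.8, 319.3], 0.55, array([0.5771, 0.0493, 0.    ]))]
oilstone [([233.1, 318.4], 0.69, array([0.5868, 0.0291, 0.1203])), ([22.6, 439.7], 0.5, array([0.5919, 0.1733, 0.1203]))]
```

View pics/w2.png

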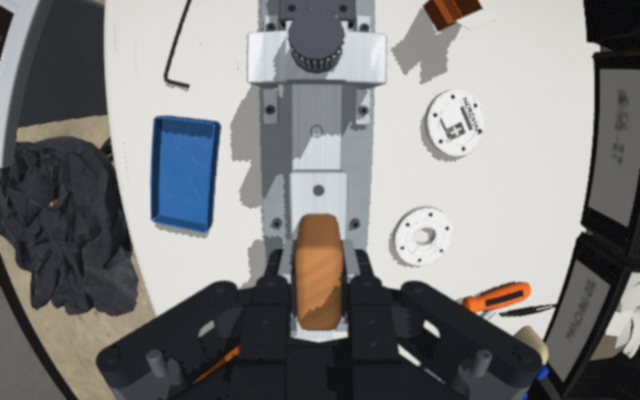

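The stone is held, the tray is empty at (172,186), the bridge and pin are at (40,316), and the face lies between columns 292 and 346. I'll take an enlarged crop to measure the rail.

Run:
```python
import cv2
im=cv2.imread("pics/w2.png")
cv2.imwrite("pics/w2c.png",cv2.resize(im[0:190,230:400],None,fx=3,fy=3,interpolation=cv2.INTER_CUBIC))
```

```text
(no output)
```

View pics/w2c.png

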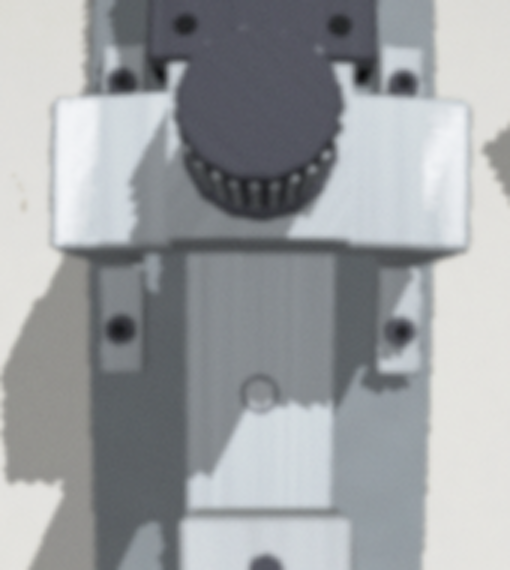

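Run:
```python
from h import *
w=lambda p,z:wz((p[1]/3,230+p[0]/3),z)
print("pin top",w((261,97),.149),"width",np.linalg.norm(w((177,97),.149)-w((343,97),.149)))
L=[w((187,y),.034) for y in(300,500)];Rr=[w((333,300),.034),w((332,500),.034)]
print("face mid",[(a+b)/2 for a,b in zip(L,Rr)],[np.linalg.norm(a-b) for a,b in zip(L,Rr)])
P=[w((92,y),.01) for y in(330,540)];Q=[w((428,330),.01),w((425,540),.01)]
print("plate mid",[(a+b)/2 for a,b in zip(P,Q)],[np.linalg.norm(a-b) for a,b in zip(P,Q)])
f=[w((52,247),.084),w((470,247),.084)];b=[w((57,97),.084),w((468,97),.084)]
e=f[1]-f[0];g=b[1]-b[0];print("front",f,np.linalg.norm(e),np.degrees(np.arctan2(e[1],e[0]))-90,np.degrees(np.arctan2(g[1],g[0]))-90)
print("bridge centre",(f[0]+f[1]+b[0]+b[1])/4, "depth",np.linalg.norm((f[0]+f[1]-b[0]-b[1])/2))
e,h=(f[0]+f[1])/2,(b[0]+b[1])/2
m=(P[0]+P[1])/2
for nm,X in(("faceL",L),("faceR",Rr),("plL",P),("plR",Q)):
    d=X[1]-X[0];print(nm,np.degrees(np.arctan2(d[1],d[0])))
```

```text
pin top [0.53758993 0.12602071 0.149     ] width 0.024932338801880373
face mid [array([0.54980301, 0.09937917, 0.034     ]), array([0.57476049, 0.04916622, 0.034     ])] [np.float64(0.03979222411960552), np.float64(0.040894555158321626)]
plate mid [array([0.55313317, 0.09220039, 0.01      ]), array([0.58198668, 0.0334095 , 0.01      ])] [np.float64(0.10130513213660801), np.float64(0.10469177262435457)]
front [array([0.50343417, 0.08963783, 0.084     ]), array([0.58637483, 0.13107857, 0.084     ])] 0.0927172477543063 -63.451301963326586 -63.46496767455722
bridge centre [0.53724518 0.12601799 0.084     ] depth 0.034865127526111934
faceL -64.13396578557997
faceR -63.00777339259206
plL -65.33797578440367
plR -62.3766725324655
```

```bash
python3 -m handwheel '[-20,0,-3.5,0,0.4,0,-1,-17.5,0,-3,0,0,0,-1,0,15,0,0,0,0,-1,0,20,0,0,0,0,-1,0,20,0,0,0,0,-1,0,15,0,0,0,0,-1,0,8,0,0,0,0,-1,0,3,0,0,0,0,-1,0,0,0,0,0,0,-1]' 50
python3 -m handwheel '[0,1,0,0,0,0,-1,0,1,0,0,0,0,-1,0,0,0,0,0,0,-1]'
python3 - <<'E'
from h import *
o,Rm=pose();print(o["tcp_pos"],o["wrist_force"],o["ft_torque"],Rm.round(3).tolist())
u=np.array([.446,-.895]);d=o["tcp_pos"][:2]-[.5753,.0499];print("rail xy",d@u,d@[.895,.446])
E
```

```text
time_s: 7.35
tcp_pos: [0.5661, 0.0597, 0.089]
tcp_rot: [-1.392, 0.866, -0.864]
wrist_force: [0.1, -1.4, -2.2]
finger_gap: 0.227
time_s: 7.6
tcp_pos: [0.5674, 0.0594, 0.0884]
tcp_rot: [-1.391, 0.864, -0.866]
wrist_force: [-0.0, -0.5, -3.3]
finger_gap: 0.228
[0.56739338 0.05940398 0.08836043] [-0.04436499 -0.47219664 -3.31740305] [-0.03175217  0.01265703 -0.01247082] [[0.443, 0.002, 0.897], [-0.897, -0.0, 0.443], [0.001, -1.0, 0.002]]
rail xy -0.012032414169912981 -0.002837646121042701
```

```bash
python3 -m handwheel '[0,1,2,0,0,0,-1,0,1,0,0,0,0,-1,0,0,0,0,0,0,-1]' 
python3 -m handwheel '[0,1,0,0,0,0,-1,0,0.7,0,0,0,0,-1,0,0,0,0,0,0,-1]' 
python3 -m handwheel '[0,0.7,0,0,0,0,-1,0,0,0,0,0,0,-1]'
```

```text
time_s: 7.85
tcp_pos: [0.5686, 0.0603, 0.0854]
tcp_rot: [-1.392, 0.865, -0.865]
wrist_force: [0.5, 0.6, -2.5]
finger_gap: 0.226
time_s: 8.1
tcp_pos: [0.5686, 0.0603, 0.0838]
tcp_rot: [-1.392, 0.865, -0.865]
wrist_force: [-1.2, 0.1, -1.1]
finger_gap: 0.226
time_s: 8.27
tcp_pos: [0.5687, 0.0604, 0.0837]
tcp_rot: [-1.392, 0.865, -0.865]
wrist_force: [-2.8, 0.2, 3.5]
finger_gap: 0.232
```

```bash
python3 -m handwheel '[0,0.4,0,0,0,0,-1,2,0,0,0,0,0,-1,4,0,0,0,0,0,-1,5,0,0,0,0,0,-1,5,0,0,0,0,0,-1,5,0,0,0,0,0,-1,5,0,0,0,0,0,-1,5,0,0,0,0,0,-1]' 
python3 -c "
from h import *
o,_=pose();u=np.array([.446,-.895]);d=o['tcp_pos'][:2]-[.5753,.0499];print('rail xy',d@u,d@[.895,.446],o['wrist_force'],o['ft_torque'])"
```

```text
time_s: 8.93
tcp_pos: [0.5834, 0.0327, 0.0838]
tcp_rot: [-1.39, 0.864, -0.866]
wrist_force: [-2.3, 4.4, 6.0]
finger_gap: 0.231
rail xy 0.01902559258211294 -0.0004574222107750664 [-2.32058054  4.37832841  6.00532515] [0.494754   0.26339599 0.03012689]
```

```bash
python3 -m handwheel '[5,0,0,0,0,0,-1,5,0,0,0,0,0,-1,5,0,0,0,0,0,-1,5,0,0,0,0,0,-1,5,0,0,0,0,0,-1,5,0,0,0,0,0,-1,5,0,0,0,0,0,-1,5,0,0,0,0,0,-1,5,0,0,0,0,0,-1,5,0,0,0,0,0,-1,5,0,0,0,0,0,-1,5,0,0,0,0,0,-1]' 
python3 -c "
from h import *
o,_=pose();u=np.array([.446,-.895]);d=o['tcp_pos'][:2]-[.5753,.0499];print('rail xy',d@u,d@[.895,.446],o['wrist_force'],o['ft_torque'])"
```

```text
time_s: 9.93
tcp_pos: [0.6098, -0.0212, 0.0837]
tcp_rot: [-1.39, 0.864, -0.866]
wrist_force: [-2.0, 4.2, 5.1]
finger_gap: 0.228
rail xy 0.07901729275244485 -0.0008258901468987724 [-2.00318263  4.24007244  5.08267389] [0.55558507 0.19227104 0.09067939]
```

```bash
python3 -m handwheel '[5,0.1,0,0,0,0,-1,5,0,0,0,0,0,-1,5,0,0,0,0,0,-1,5,0,0,0,0,0,-1,5,0,0,0,0,0,-1,5,0,0,0,0,0,-1,5,0,0,0,0,0,-1,5,0,0,0,0,0,-1,5,0,0,0,0,0,-1,5,0,0,0,0,0,-1,5,0,0,0,0,0,-1,5,0,0,0,0,0,-1]' 
python3 -m handwheel '[5,0,0,0,0,0,-1,5,0,0,0,0,0,-1,3,0,0,0,0,0,-1,0,0,0,0,0,0,-1]'
python3 - <<'E'
from h import *
o,Rm=pose();u=np.array([.446,-.895]);d=o['tcp_pos'][:2]-[.5753,.0499];print('rail xy',d@u,d@[.895,.446],o['wrist_force'],o['ft_torque'],Rm.round(3).tolist())
im=capture("wrist");cv2.imwrite("pics/w3.png",im)
E
```

```text
time_s: 10.93
tcp_pos: [0.6363, -0.075, 0.0838]
tcp_rot: [-1.39, 0.864, -0.866]
wrist_force: [-2.6, 4.2, 6.1]
finger_gap: 0.226
time_s: 11.27
tcp_pos: [0.6424, -0.0874, 0.0838]
tcp_rot: [-1.391, 0.863, -0.868]
wrist_force: [-2.4, 1.5, 4.6]
finger_gap: 0.228
rail xy 0.1528334802404248 -0.0012024971844531932 [-2.41245077  1.51396885  4.57165008] [0.30300737 0.14979546 0.0574246 ] [[0.442, 0.003, 0.897], [-0.897, -0.0, 0.442], [0.002, -1.0, 0.002]]
```

View pics/w3.png

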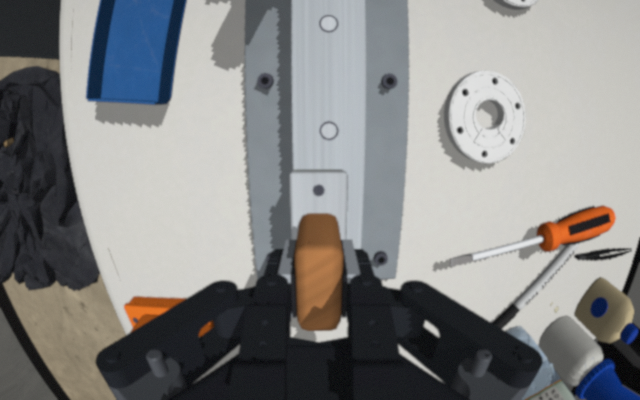

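Run:
```python
from h import *
im=capture("wrist");cv2.imwrite("pics/w4.png",im)
o,Rm=pose();n=np.array([.895,.446])
g=cv2.cvtColor(im,cv2.COLOR_BGR2GRAY).astype(int)
for r in(100,155):print(r,[(c,g[r,c]) for c in range(284,298)],[(c,g[r,c]) for c in range(355,373)])
for r,l,rr in((60,291.5,363.5),(150,291,366)):
    a,b=wz((r,l),.034),wz((r,rr),.034);print("face",((a+b)/2)[:2]@n-o["tcp_pos"][:2]@n,np.linalg.norm(a-b),(a+b)/2)
a,b=wz((100,246),.01),wz((100,408),.01);print("plate",((a+b)/2)[:2]@n-o["tcp_pos"][:2]@n,np.linalg.norm(a-b))
a,b=wz((172,291),.053),wz((172,347),.053);print("holder",((a+b)/2)[:2]@n-o["tcp_pos"][:2]@n,np.linalg.norm(a-b),(a+b)/2-o["tcp_pos"])
print(o["tcp_pos"],o["wrist_force"])
```

```text
100 [(284, np.int64(85)), (285, np.int64(85)), (286, np.int64(85)), (287, np.int64(85)), (288, np.int64(85)), (289, np.int64(87)), (290, np.int64(95)), (291, np.int64(124)), (292, np.int64(161)), (293, np.int64(182)), (294, np.int64(187)), (295, np.int64(188)), (296, np.int64(185)), (297, np.int64(181))] [(355, np.int64(188)), (356, np.int64(187)), (357, np.int64(187)), (358, np.int64(187)), (359, np.int64(188)), (360, np.int64(186)), (361, np.int64(188)), (362, np.int64(186)), (363, np.int64(185)), (364, np.int64(178)), (365, np.int64(165)), (366, np.int64(148)), (367, np.int64(140)), (368, np.int64(138)), (369, np.int64(138)), (370, np.int64(139)), (371, np.int64(139)), (372, np.int64(139))]
155 [(284, np.int64(88)), (285, np.int64(88)), (286, np.int64(88)), (287, np.int64(87)), (288, np.int64(88)), (289, np.int64(88)), (290, np.int64(91)), (291, np.int64(102)), (292, np.int64(128)), (293, np.int64(159)), (294, np.int64(181)), (295, np.int64(189)), (296, np.int64(189)), (297, np.int64(187))] [(355, np.int64(189)), (356, np.int64(189)), (357, np.int64(189)), (358, np.int64(188)), (359, np.int64(187)), (360, np.int64(188)), (361, np.int64(189)), (362, np.int64(186)), (363, np.int64(183)), (364, np.int64(169)), (365, np.int64(153)), (366, np.int64(145)), (367, np.int64(143)), (368, np.int64(143)), (369, np.int64(145)), (370, np.int64(143)), (371, np.int64(145)), (372, np.int64(142))]
face 0.004554148427738713 0.038888917014269685 [0.60135646 0.00510733 0.034     ]
face 0.0050626584898447735 0.04172890817887259 [ 0.62412662 -0.03944601  0.034     ]
plate 0.0052203208885853725 0.1022290680205426
holder -0.00036127875469038617 0.02803019260186664 [-0.01934353  0.03800714 -0.0307397 ]
[ 0.64236859 -0.0874039   0.0837397 ] [-1.26458807  1.08885778  4.89190492]
```

The picture shows the stone at the open end, holder at columns 290–347 against face columns 291–366. It is on the face but about 5 mm off-centre, because my w2 estimate was taken while the arm was still settling. There's ample time, so I'll lift, return in the air and repeat the stroke centred.

```bash
python3 -m handwheel '[0,-5,0,0,0,0,-1,0,-15,0,0,0,0,-1,-20,0,1,0,-0.5,0,-1,-30,0,1,0,0,0,-1,-35,0,1,0,0,0,-1,-35,0,0.7,0,0,0,-1,-30,0,0,0,0,0,-1,-15,0,0,0,0,0,-1,0,5,0,0,0,0,-1,0,0,0,0,0,0,-1,0,0,0,0,0,0,-1]'
python3 - <<'E'
from h import *
im=capture("wrist");cv2.imwrite("pics/w5.png",im)
o,Rm=pose();n=np.array([.8926,.451]);u=np.array([.451,-.8926])
d=o["tcp_pos"][:2]-[.5782,.0514];print(o["tcp_pos"],d@u,d@n,Rm.round(3).tolist(),o["wrist_force"])
g=cv2.GaussianBlur(cv2.cvtColor(im,cv2.COLOR_BGR2GRAY),(3,3),0).astype(int)
for r in(110,130,150,160):print(r,[(c,int(g[r,c+1]-g[r,c-1])) for c in range(250,400) if abs(g[r,c+1]-g[r,c-1])>22])
for t,z in(("bush_low",.062),("stop_pin",.025)):
    print(t,[(np.round(q["centre"],1).tolist(),round(q["p"],2),wz(q["centre"],z).round(4)) for q in tip_of(t,"wrist")[:2]])
E
```

```text
time_s: 12.28
tcp_pos: [0.5706, 0.0615, 0.0974]
tcp_rot: [-1.395, 0.858, -0.859]
wrist_force: [0.6, 0.4, -2.2]
finger_gap: 0.229
[0.57095607 0.06119061 0.0975577 ] -0.012006107938443119 -0.0020503692869223693 [[0.45, 0.001, 0.893], [-0.893, -0.001, 0.45], [0.001, -1.0, 0.0]] [ 0.20862752 -0.02555734 -2.53919296]
110 [(266, -35), (267, -42), (268, -32), (281, -45), (282, -58), (283, -40), (388, 41), (389, 68), (390, 68), (391, 43)]
130 [(261, -30), (262, -43), (263, -39), (264, -23), (280, -27), (281, -37), (282, -27), (389, 44), (390, 68), (391, 66), (392, 40)]
150 [(262, -41), (263, -44), (264, -31), (288, -24), (382, 28), (383, 47), (384, 56), (385, 49), (386, 34)]
160 [(250, -31), (272, -27), (294, -30), (295, -28), (374, 25), (375, 43), (376, 51), (377, 33), (379, -24), (382, 25), (383, 34), (384, 32), (394, -26), (398, 39), (399, 37)]
bush_low []
stop_pin [([110.1, 324.5], 0.87, array([0.5409, 0.1274, 0.025 ]))]
```

View pics/w5.png

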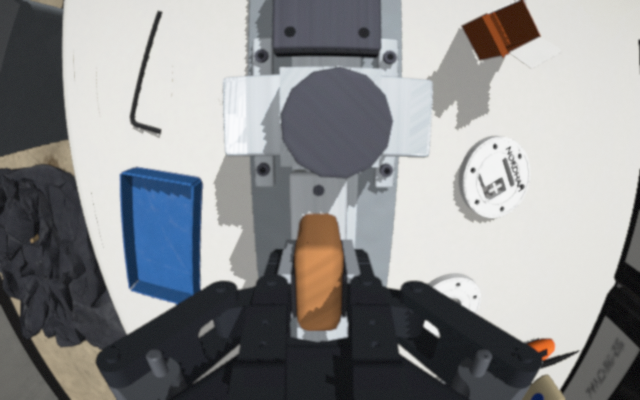

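The picture shows the pin's top centred at (122,336), the bridge at columns 222–432 and the plate at 249–402. The tool centre is column 318, so it sits about 4 mm too far to the left. I'll correct that and press down.

```bash
python3 - <<'E'
from h import *
p=wz((122.5,336),.149);b=(wz((115,222.5),.084)+wz((115,432),.084))/2;o,Rm=pose()
print(p,b,[(Rm.T@(q-o["tcp_pos"])*1000).round(1) for q in(p,b)],np.linalg.norm(wz((122,281),.149)-wz((122,391),.149)))
E
python3 -m handwheel '[0,5,2,0,0,0,-1,0,4,2,0,0,0,-1,0,2,0,0,0,0,-1,0,2,0,0,0,0,-1,0,0,0,0,0,0,-1]'
python3 -m handwheel '[0,1.2,0,0,0,0,-1,0,0,0,0,0,0,-1]'
```

```text
[0.54156063 0.12666246 0.149     ] [0.54129399 0.12778477 0.084     ] [array([-71.8, -51.4,   3.1]), array([-72.9,  13.6,   3.3])] 0.024699961641571597
time_s: 12.85
tcp_pos: [0.5738, 0.0641, 0.0841]
tcp_rot: [-1.395, 0.859, -0.858]
wrist_force: [1.3, -0.0, -3.2]
finger_gap: 0.23
time_s: 13.02
tcp_pos: [0.574, 0.0641, 0.0838]
tcp_rot: [-1.395, 0.858, -0.859]
wrist_force: [-1.1, 0.2, 1.8]
finger_gap: 0.225
```

```bash
python3 -m handwheel '[0,0.8,0,0,0,0,-1,2,0,0,0,0,0,-1,4,0,0,0,0,0,-1,5,0,0,0,0,0,-1,5,0,0,0,0,0,-1,5,0,0,0,0,0,-1,5,0,0,0,0,0,-1,5,0,0,0,0,0,-1]' 
python3 -m handwheel '[5,0,0,0,0,0,-1,5,0,0,0,0,0,-1,5,0,0,0,0,0,-1,5,0,0,0,0,0,-1,5,0,0,0,0,0,-1,5,0,0,0,0,0,-1,5,0,0,0,0,0,-1,5,0,0,0,0,0,-1,5,0,0,0,0,0,-1,5,0,0,0,0,0,-1,5,0,0,0,0,0,-1,5,0,0,0,0,0,-1]' 
python3 -m handwheel '[5,0.1,0,0,0,0,-1,5,0,0,0,0,0,-1,5,0,0,0,0,0,-1,5,0,0,0,0,0,-1,5,0,0,0,0,0,-1,5,0,0,0,0,0,-1,5,0,0,0,0,0,-1,5,0,0,0,0,0,-1,5,0,0,0,0,0,-1,5,0,0,0,0,0,-1,5,0,0,0,0,0,-1,5,0,0,0,0,0,-1]' 
python3 -m handwheel '[5,0,0,0,0,0,-1,5,0,0,0,0,0,-1,4,0,0,0,0,0,-1,0,0,0,0,0,0,-1]'
python3 - <<'E'
from h import *
im=capture("wrist");cv2.imwrite("pics/w6.png",im)
o,Rm=pose();n=Rm[:2,2]
g=cv2.GaussianBlur(cv2.cvtColor(im,cv2.COLOR_BGR2GRAY),(3,3),0).astype(int)
print(o["tcp_pos"],(o["tcp_pos"][:2]-[.5413,.1275])@Rm[:2,0]-.085)
for r in(60,100,150):
    e=[(c,int(g[r,c+1]-g[r,c-1])) for c in range(230,420)]
    l=max(e[30:90],key=lambda t:t[1])[0];rr=min(e[100:160],key=lambda t:t[1])[0]
    a,b=wz((r,l),.034),wz((r,rr),.034);print(r,l,rr,((a+b)/2)[:2]@n-o["tcp_pos"][:2]@n,np.linalg.norm(a-b))
E
```

```text
time_s: 13.68
tcp_pos: [0.5889, 0.0365, 0.0837]
tcp_rot: [-1.393, 0.857, -0.86]
wrist_force: [-1.1, 3.7, 6.6]
finger_gap: 0.228
time_s: 14.68
tcp_pos: [0.6158, -0.0171, 0.0837]
tcp_rot: [-1.393, 0.857, -0.859]
wrist_force: [-2.4, 4.2, 6.0]
finger_gap: 0.224
time_s: 15.68
tcp_pos: [0.6428, -0.0707, 0.0837]
tcp_rot: [-1.393, 0.857, -0.859]
wrist_force: [-1.9, 4.8, 7.0]
finger_gap: 0.229
time_s: 16.02
tcp_pos: [0.6495, -0.0841, 0.0838]
tcp_rot: [-1.394, 0.856, -0.861]
wrist_force: [-0.9, 1.4, 4.8]
finger_gap: 0.23
[ 0.64943765 -0.08407078  0.08373912] 0.15260021497585197
60 278 352 -0.0026419914431026204 0.03994176357832735
100 278 352 -0.0026505214239298525 0.04018192209458762
150 279 351 -0.0026913413955086396 0.04000235512592074
```

```bash
python3 -m handwheel '[0,-8,0,0,0,0,-1,0,-18,0,0,0,0,-1,0,-20,0,0,0,0,-1,-20.5,0,-19.5,0,0,0,-1,-20.5,0,-19.5,0,0,0,-1,-20.5,0,-19.5,0,0,0,-1,-20.5,0,-19.5,0,0,0,-1,-20.5,0,-19.5,0,0,0,-1,-20.5,0,-19.5,0,0,0,-1,-20.5,0,-19.5,0,0,0,-1,0,0,0,0,4.8,0,-1,0,0,0,0,4.8,0,-1]' 
python3 -m handwheel '[0,0,0,0,0,0,-1,0,0,0,0,0,0,-1]'
python3 - <<'E'
from h import *
im=capture("wrist")
o,Rm=pose();print(o["time_s"],o["tcp_pos"],np.degrees(np.arctan2(Rm[1,0],Rm[0,0])),o["wrist_force"],o["finger_gap"])
for q in tip_of("parts_tray","wrist")[:1]: print(q,wz(q["centre"],0))
u=np.array([np.cos(np.radians(-73.3)),np.sin(np.radians(-73.3)),0]);n=np.array([-u[1],u[0],0]);c=np.array([.4653,-.0172,.02])
P=np.array([wproj(c+a*.055*u+b*.033*n)[::-1] for a,b in((1,1),(1,-1),(-1,-1),(-1,1))]).round().astype(np.int32)
v=im.copy();cv2.polylines(v,[P],True,(0,255,255),1);cv2.imwrite("pics/w7.png",v)
E
```

```text
time_s: 17.07
tcp_pos: [0.459, -0.016, 0.1269]
tcp_rot: [-1.337, 0.99, -0.987]
wrist_force: [-0.7, 0.0, -2.8]
finger_gap: 0.229
time_s: 17.23
tcp_pos: [0.4613, -0.0168, 0.128]
tcp_rot: [-1.337, 0.984, -0.984]
wrist_force: [-0.4, -0.1, -3.7]
finger_gap: 0.228
17.2833 [ 0.46157203 -0.01681758  0.12814405] -72.71994153181762 [-0.36913691 -0.84136541 -2.80368435] 0.2253813511780789
```

View pics/w7.png

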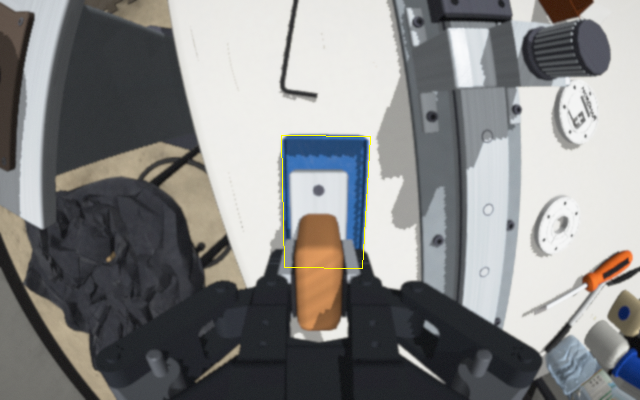

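The empty tray lies exactly where it was; the projected outline matches at (135–268, 283–368). The stone is aligned over it, so I'll lower.

```bash
python3 -m handwheel '[0,15,2,0,0,0,-1,0,20,0.5,0,0,0,-1,0,18,0,0,0,0,-1,0,12,0,0,0,0,-1,0,6,0,0,0,0,-1,0,2,0,0,0,0,-1,0,0,0,0,0,0,-1]' 
python3 -m handwheel '[0,1.5,0,0,0,0,-1,0,1,0,0,0,0,-1,0,0,0,0,0,0,-1]'
python3 -m handwheel '[0,0.6,0,0,0,0,-1,0,0,0,0,0,0,-1]'
```

```text
time_s: 17.92
tcp_pos: [0.4641, -0.0159, 0.0551]
tcp_rot: [-1.337, 0.986, -0.985]
wrist_force: [-0.2, -1.2, -1.7]
finger_gap: 0.228
time_s: 18.17
tcp_pos: [0.4645, -0.0159, 0.0535]
tcp_rot: [-1.336, 0.984, -0.986]
wrist_force: [-0.4, 0.5, -3.1]
finger_gap: 0.222
time_s: 18.33
tcp_pos: [0.4642, -0.0159, 0.0526]
tcp_rot: [-1.336, 0.985, -0.986]
wrist_force: [0.2, -0.7, -2.7]
finger_gap: 0.226
```

```bash
python3 -m handwheel '[0,0.7,0,0,0,0,-1,0,0,0,0,0,0,-1]'
python3 -m handwheel '[0,0.5,0,0,0,0,-1,0,0,0,0,0,0,-1]'
```

```text
time_s: 18.5
tcp_pos: [0.4642, -0.0158, 0.0518]
tcp_rot: [-1.336, 0.985, -0.986]
wrist_force: [-0.3, -0.2, -1.9]
finger_gap: 0.227
time_s: 18.67
tcp_pos: [0.4643, -0.0158, 0.0517]
tcp_rot: [-1.336, 0.986, -0.985]
wrist_force: [-3.4, 0.8, 4.2]
finger_gap: 0.228
```

```bash
python3 -m handwheel '[0,0,0,0,0,0,1,0,0,0,0,0,0,1,0,0,0,0,0,0,1,0,0,0,0,0,0,1,0,0,0,0,0,0,1,0,0,0,0,0,0,1,0,-15,0,0,0,0,1,0,-30,0,0,0,0,1,0,-35,0,0,0,0,1,0,-35,0,0,0,0,1,0,-35,0,0,0,0,1]' 
python3 -m handwheel '[-9,0,21,0,0,0,1,-9,0,21,0,0,0,1,-9,0,21,0,0,0,1,-9,0,21,0,0,0,1,-9,0,21,0,0,0,1,-9,0,21,0,0,0,1,0,0,0,0,-4.7,0,1,0,0,0,0,-4.7,0,1,0,0,0,0,0,0,1,0,0,0,0,0,0,1,0,0,0,0,0,0,1]'
python3 - <<'E'
from h import *
im=capture("wrist");cv2.imwrite("pics/w8.png",im);o,Rm=pose()
print(o["time_s"],o["tcp_pos"],Rm.round(3).tolist(),o["finger_gap"])
print([(np.round(q["centre"],1).tolist(),round(q["p"],2)) for q in look_for("stop_pin","wrist")[:2]])
print([(np.round(q["centre"],1).tolist(),round(q["p"],2)) for q in tip_of("oilstone","wrist")[:2]])
E
```

```text
time_s: 19.58
tcp_pos: [0.4635, -0.0157, 0.2023]
tcp_rot: [-1.336, 0.986, -0.985]
wrist_force: [0.7, -0.5, -0.3]
finger_gap: 0.999
time_s: 20.5
tcp_pos: [0.5683, 0.0729, 0.2009]
tcp_rot: [-1.393, 0.863, -0.863]
wrist_force: [-0.4, -0.0, -0.7]
finger_gap: 1.003
20.55 [0.56827643 0.07282678 0.20097829] [[0.446, -0.0, 0.895], [-0.895, 0.0, 0.446], [-0.0, -1.0, -0.0]] 0.9984277511933805
[([132.4, 317.3], 0.86)]
[([201.8, 202.3], 0.98)]
```

View pics/w8.png

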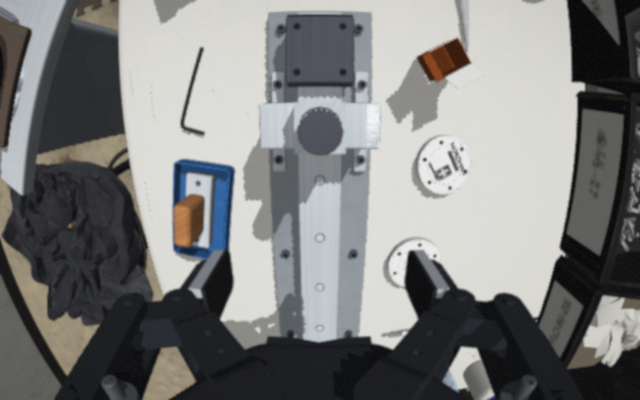

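The picture shows the stone lying in the tray at (208,200) and the pin's top at about (131,320). I'll fit the disc numerically.

Run:
```python
from h import *
im=cv2.imread("pics/w8.png");g=cv2.cvtColor(im,cv2.COLOR_BGR2GRAY)
m=(g[100:165,285:355]<95).astype(np.uint8);m=cv2.morphologyEx(m,cv2.MORPH_OPEN,np.ones((5,5)))
n,l,s,c=cv2.connectedComponentsWithStats(m);print(s[1:].tolist(),c[1:].tolist())
i=1+np.argmax(s[1:,4]);o,Rm=pose()
x,y,w,h,_=s[i];
for px in((c[i][1]+100,c[i][0]+285),(100+y+h/2-.5,285+x+w/2-.5),(131,320)):
    p=wz(px,.149);print(px,p,(Rm.T@(p-o["tcp_pos"])*1000).round(1))
for a,b in(((104,),(0,)),):pass
b=(wz((125,260),.084)+wz((125,381),.084))/2;print("bridge",b,(Rm.T@(b-o["tcp_pos"])*1000).round(1))
```

```text
[[13, 12, 44, 43, 1501], [0, 51, 12, 14, 136]] [[34.51165889407062, 32.62225183211193], [5.029411764705882, 58.43382352941177]]
(np.float64(132.62225183211194), np.float64(319.5116588940706)) [0.54104    0.12681995 0.149     ] [-60.5  52.1  -0.3]
(np.float64(133.0), np.float64(319.5)) [0.54112903 0.12662718 0.149     ] [-60.3  52.1  -0.3]
(131, 320) [0.54087551 0.12775609 0.149     ] [-61.4  52.1  -0. ]
bridge [0.54146068 0.12810386 0.084     ] [-61.5 117.1   0.6]
```

```bash
python3 -m handwheel '[-15,0,0,0,0,0,1,-25,0,0,0,0,0,1,-21,0,0,0,0,0,1,0,0,0,0,0,0,1,0,15,0,0,0,0,1,0,20,0,0,0,0,1,0,16,0,0,0,0,1,0,10,0,0,0,0,1,0,0,0,0,0,0,1,0,0,0,0,0,0,0,0,0,0,0,0,0,0,0,0,0,0,0,0,0]' 40
python3 - <<'E'
from h import *
im=capture("wrist");cv2.imwrite("pics/w9.png",im);o,Rm=pose()
print(o["time_s"],o["tcp_pos"],Rm.round(3).tolist(),o["finger_gap"],o["wrist_force"])
p=np.array([.5412,.1272,.149]);print((Rm.T@(p-o["tcp_pos"])*1000).round(1),wproj(p))
v=im[130:400,180:460].copy()
for d in np.linspace(0,2*np.pi,24):
    r,c=wproj(p+[.013*np.cos(d),.013*np.sin(d),0]);cv2.circle(v,(int(c-180),int(r-130)),1,(0,255,255),-1)
cv2.imwrite("pics/w9c.png",cv2.resize(v,None,fx=2,fy=2))
E
```

```text
time_s: 21.65
tcp_pos: [0.5421, 0.1276, 0.1415]
tcp_rot: [-1.392, 0.859, -0.863]
wrist_force: [0.6, 0.5, -0.8]
finger_gap: 0.607
21.7 [0.54204141 0.12755151 0.1414083 ] [[0.447, 0.002, 0.894], [-0.894, 0.0, 0.447], [0.001, -1.0, 0.002]] 0.5188290398212586 [-0.74927935 -0.43747876  0.02934732]
[-0.1 -7.6 -0.9] (np.float64(288.1009611753781), np.float64(318.3116755759103))
```

View pics/w9c.png

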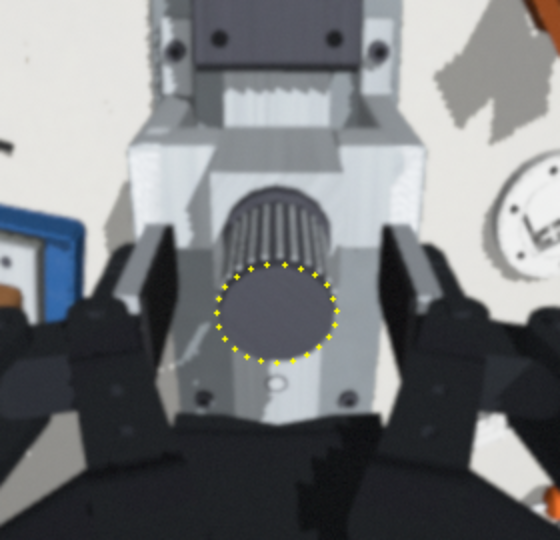

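The projected pin top, a circle at (310,277) in the crop, matches the picture and lies midway between the jaws. I'll close gently.

```bash
python3 -m handwheel '[0,1,-0.5,0,0,0,-0.2,0,0,0,0,0,0,-1,0,0,0,0,0,0,-1,0,0,0,0,0,0,-1,0,0,0,0,0,0,-1,0,0,0,0,0,0,-1]' 20
python3 -m handwheel '[0,0,0,0,0,0,-1,0,0,0,0,0,0,-1,0,0,0,0,0,0,-1]' 20
python3 -c "
from h import *
o,Rm=pose();print(o['tcp_pos'],'force tool',Rm.T@o['wrist_force'],'tq',Rm.T@o['ft_torque'])"
```

```text
time_s: 22.2
tcp_pos: [0.5412, 0.1274, 0.1397]
tcp_rot: [-1.393, 0.86, -0.862]
wrist_force: [0.8, -0.1, 3.8]
finger_gap: 0.299
time_s: 22.45
tcp_pos: [0.5412, 0.1274, 0.1397]
tcp_rot: [-1.393, 0.86, -0.862]
wrist_force: [0.0, 0.5, 5.6]
finger_gap: 0.301
[0.54120407 0.12737854 0.13968734] force tool [-0.46492313 -5.55105404  0.2863883 ] tq [-0.00836369  0.0121166  -0.03206214]
```

```bash
python3 -m handwheel '[0,0,0,0,0,0,-1,0,0,0,0,0,0,-1,0,-1,0,0,0,0,-1,0,-2,0,0,0,0,-1,0,-3,0,0,0,0,-1,0,-4,0,0,0,0,-1,0,0,0,0,0,0,-1]' 50
python3 -c "
from h import *
o,Rm=pose();print(o['tcp_pos'],'force tool',Rm.T@o['wrist_force'],'tq',Rm.T@o['ft_torque'])"
```

```text
time_s: 23.03
tcp_pos: [0.5409, 0.1274, 0.1482]
tcp_rot: [-1.393, 0.861, -0.862]
wrist_force: [4.9, 1.3, -2.5]
finger_gap: 0.292
[0.54094599 0.12738806 0.14821897] force tool [1.03284369 2.46880819 5.00789966] tq [ 0.84216627  0.00264823 -0.23763157]
```

```bash
python3 -m handwheel '[0,0,0.4,0,0,0,-1,0,0,0,0,0,0,-1]' 50
python3 -c "
from h import *
o,Rm=pose();print(o['tcp_pos'],'force tool',Rm.T@o['wrist_force'],'tq',Rm.T@o['ft_torque'],Rm[:,1])"
python3 -m handwheel '[0,-3,0,0,0,0,-1,0,-4,0,0,0,0,-1,0,-3,0,0,0,0,-1,0,0,0,0,0,0,-1]' 50
python3 -c "
from h import *
o,Rm=pose();print(o['tcp_pos'],'force tool',Rm.T@o['wrist_force'],'tq',Rm.T@o['ft_torque'])"
```

```text
time_s: 23.2
tcp_pos: [0.541, 0.1275, 0.1482]
tcp_rot: [-1.394, 0.861, -0.861]
wrist_force: [4.4, 0.4, -4.7]
finger_gap: 0.292
[0.54099931 0.12745471 0.14823727] force tool [1.58809967 4.71402181 4.14009798] tq [ 0.82730737  0.05955471 -0.27994169] [-7.71703321e-05 -6.13466011e-05 -9.99999995e-01]
time_s: 23.53
tcp_pos: [0.5409, 0.1275, 0.159]
tcp_rot: [-1.394, 0.861, -0.861]
wrist_force: [3.1, 0.8, -3.3]
finger_gap: 0.284
[0.54093752 0.12746846 0.1590144 ] force tool [0.64751924 3.30803036 3.16097878] tq [ 0.67754214  0.03485592 -0.2075241 ]
```

```bash
python3 -m handwheel '[0,-3,0.4,0,0,0,-1,0,-4,0,0,0,0,-1,0,-4,0,0,0,0,-1,0,-3,0,0,0,0,-1,0,0,0,0,0,0,-1]' 50
python3 -c "
from h import *
o,Rm=pose();print(o['tcp_pos'],'force tool',Rm.T@o['wrist_force'],'tq',Rm.T@o['ft_torque'])"
python3 -m handwheel '[0,-3,0.2,0,0,0,-1,0,-4,0,0,0,0,-1,0,-3.5,0,0,0,0,-1,0,-2,0,0,0,0,-1,0,0,0,0,0,0,-1,0,0,0,0,0,0,-1]' 50
python3 - <<'E'
from h import *
o,Rm=pose();print(o['time_s'],o['tcp_pos'],'force tool',Rm.T@o['wrist_force'],'tq',Rm.T@o['ft_torque'])
for c in("side","wrist"): cv2.imwrite(f"pics/{c}9.png",capture(c))
print([(np.round(q["centre"],1).tolist(),round(q["p"],2)) for q in tip_of("stop_pin","side")[:2]])
E
```

```text
time_s: 23.95
tcp_pos: [0.5411, 0.1277, 0.1739]
tcp_rot: [-1.395, 0.862, -0.86]
wrist_force: [1.0, 0.7, -2.1]
finger_gap: 0.29
[0.54106324 0.12766225 0.17388084] force tool [-0.19133066  2.06863385  1.24301873] tq [ 0.27347499  0.0634226  -0.15143387]
time_s: 24.45
tcp_pos: [0.5412, 0.1278, 0.1856]
tcp_rot: [-1.394, 0.862, -0.86]
wrist_force: [-0.0, 0.2, -2.7]
finger_gap: 0.286
24.45 [0.54120635 0.12782654 0.1855747 ] force tool [-0.18157289  2.69126483  0.06620205] tq [ 0.03260459 -0.01066584 -0.04814353]
[([222.8, 395.7], 0.67), ([193.1, 320.9], 0.55)]
```

```bash
python3 -m handwheel '[0,-1,0,0,0,0,-1,0,0,0,0,0,0,-1,0,0,0,0,0,0,-1]' 50
python3 - <<'E'
from h import *
im=capture("wrist");cv2.imwrite("pics/w10.png",im)
s=capture("side");cv2.imwrite("pics/s10.png",s)
o,Rm=pose();print(o['time_s'],o['tcp_pos'],'force tool',Rm.T@o['wrist_force'],o["finger_gap"])
g=cv2.cvtColor(im,cv2.COLOR_BGR2GRAY)
p9=cv2.cvtColor(cv2.imread("pics/w9.png"),cv2.COLOR_BGR2GRAY)
t=o["tcp_pos"]
for dz in(.004,.0093,.015):
    c=np.r_[t[:2],t[2]+dz];ux=Rm[:,0]*.013
    print(dz,"front",wproj(c+ux),"back",wproj(c-ux),"sides",wproj(c+Rm[:,2]*.013),wproj(c-Rm[:,2]*.013))
print("w9 col318",p9[250:330:2,318].tolist());print("w10 col318",g[250:330:2,318].tolist())
# side: column profile through pin axis, before and after
s0=cv2.cvtColor(cv2.imread("pics/side0.png"),cv2.COLOR_BGR2GRAY);s1=cv2.cvtColor(s,cv2.COLOR_BGR2GRAY)
for z in(.025,.034,.062,.072,.107,.113+.047,.149+.047):print(z,proj("side",np.r_[t[:2],z]).round(1))
r0,c0=proj("side",np.r_[t[:2],.15]);c0=int(round(c0))
print(c0,"s0",s0[150:225:2,c0].tolist(),"s1",s1[150:225:2,c0].tolist())
E
```

```text
time_s: 24.85
tcp_pos: [0.5415, 0.1278, 0.1865]
tcp_rot: [-1.394, 0.861, -0.861]
wrist_force: [-0.1, -0.6, -3.1]
finger_gap: 0.291
24.95 [0.5415289  0.12775776 0.1864369 ] force tool [-0.48751664  3.01720994 -0.65750554] 0.29010601537712327
0.004 front (np.float64(306.8965516739496), np.float64(320.24335522737306)) back (np.float64(258.223064602326), np.float64(320.4050817608631)) sides (np.float64(283.52699768616856), np.float64(349.5769852661276)) (np.float64(283.55362570999733), np.float64(291.04448969387516))
0.0093 front (np.float64(313.8729438078428), np.float64(320.2845758822077)) back (np.float64(264.29536150497665), np.float64(320.46043752573047)) sides (np.float64(290.1165641937689), np.float64(350.6413014699108)) (np.float64(290.1498425427769), np.float64(290.0733642013862))
0.015 front (np.float64(321.84441920396773), np.float64(320.3312403354349)) back (np.float64(271.3361217759285), np.float64(320.52420450178)) sides (np.float64(297.69595093787984), np.float64(351.8588548370985)) (np.float64(297.7376297889507), np.float64(288.9619965202689))
w9 col318 [102, 102, 103, 10
[... 152 characters left out ...]
 200]
w10 col318 [91, 91, 92, 91, 94, 100, 61, 64, 82, 90, 88, 87, 88, 88, 87, 89, 87, 84, 86, 87, 84, 86, 85, 87, 85, 86, 86, 85, 84, 78, 58, 111, 192, 202, 202, 202, 203, 203, 202, 203]
0.025 [207.  321.5]
0.034 [204.2 321.5]
0.062 [195.4 321.4]
0.072 [192.2 321.4]
0.107 [180.9 321.2]
0.16 [163.3 321.1]
0.196 [151. 321.]
321 s0 [113, 170, 173, 157, 144, 162, 177, 178, 140, 84, 76, 90, 87, 86, 83, 64, 78, 127, 135, 135, 132, 147, 137, 118, 123, 126, 136, 141, 141, 138, 116, 106, 132, 142, 156, 143, 107, 88] s1 [58, 95, 101, 105, 102, 101, 94, 74, 68, 117, 141, 142, 141, 140, 141, 140, 155, 161, 134, 132, 132, 149, 135, 121, 131, 200, 221, 181, 149, 140, 118, 104, 134, 146, 150, 113, 85, 80]
```

Run:
```python
from h import *
capture("top")
print([(np.round(q["centre"],1).tolist(),round(q["p"],2),onz("top",q["centre"],.002)) for q in tip_of("oilstone","top")[:3]])
print([(np.round(q["centre"],1).tolist(),round(q["p"],2)) for q in tip_of("carriage","top")[:1]])
o,Rm=pose();print(o["time_s"],o["tcp_pos"],o["wrist_force"],np.abs(o["joint_vel"]).max());print(job_done())
```

```text
[([209.0, 351.4], 0.76, array([ 0.45710316, -0.01084604,  0.002     ])), ([293.0, 198.1], 0.76, array([0.22806514, 0.41190599, 0.002     ])), ([168.6, 426.5], 0.7, array([ 0.57428643, -0.23114538,  0.002     ]))]
[]
25.1 [0.5415385  0.12778535 0.18648137] [-0.31881641 -0.24034445 -2.43026753] 0.0014615507392182726
the job is handed in; nothing more can be done
None
```

I stroked the rail with the oilstone, laid it back in the tray, raised the stop pin, and handed the job in at about 25 s with the pin still held. No verdict was reported.

- **Stroke:** I drew the stone flat along the rail from x ≈ −12 mm to +153 mm, pressing with about 8–10 N. The first pass ran about 5 mm off-centre because I had measured the rail while the arm was still settling. I lifted the stone, carried it back in the air and repeated the pass. That one was about 3 mm off-centre, with the stone fully on the face.
- **Stone:** I lowered it until it touched the tray floor before letting go. The next wrist picture and the final top check both show it in the tray.
- **Pin:** I drew it straight up by 46.7 mm, so its lower end should be about 9.7 mm up inside the bore. Sideways force on it peaked at about 5 N, and I trimmed that to under 1 N. The wrist pictures before and after the lift show no slip in the grip.
- **At hand-in:** The arm was still, and the wrist force of about 2.4 N downward fits the pin's weight.

**Not confirmed:** The network did not find the carriage in the final top picture. I last saw it undisturbed behind the bridge in the close-up just before I gripped the pin. In the side picture after the lift, the network's first guess for the pin was clearly wrong. I relied on the arm's height reading and the wrist-picture comparison instead.

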